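# Change over the bench air valves

### The job

The blow-gun work is finished: of the three air valves on the packing bench, first push the lever of the plain one (no gauge, no filter) fully shut, square across its pipe, and then push the lever of the one with the round gauge to half open, pointing at the middle mark. Push the levers gently with a fingertip, without pinching or forcing them. Leave the valve with the filter bowl and all the loose things where they are.

Things in the scene. Friction and masses are not known exactly. Their poses are not given: they have to be found in the camera images.
- plain_valve: Plain air valve fixed to the bench. Origin on the bench below the lever's vertical axis, z up, -x the way its outlet pipe points (36 mm up, radius up to 14, ends 80 mm out). On top an index disc, radius 46, 60 mm up, with black marks at shut, half and fully open. At +x only a short end plug: no gauge, no filter.
- plain_lever (a joint): angle (rad) of the lever of the plain valve about the vertical axis: 0 fully shut (lever along the valve's +y, square across the pipe), 1.571 fully open (lever along the valve's -x, over the outlet pipe), with a stop at each end; grows anticlockwise seen from above. It stays where it is left; about 4 N at the end moves it.
- plain_tip (a point): end of the plain valve's lever, 105 mm from the axis and 84 mm above the bench. The lever's black sleeve runs from 44 to 110 mm from the axis, is 18 mm wide and 20 mm high (74 to 94 mm above the bench); below the sleeve, beyond the disc, it is free.
- gauge_valve: Gauge air valve fixed to the bench. Origin on the bench below the lever's vertical axis, z up, -x the way its outlet pipe points (36 mm up, radius up to 14, ends 80 mm out). On top an index disc, radius 46, 60 mm up, with black marks at shut, half and fully open. 78 mm along +x a flat round gauge, radius 34 mm, face up, 56 mm high.
- gauge_lever (a joint): angle (rad) of the lever of the gauge valve about the vertical axis: 0 fully shut (lever along the valve's +y, square across the pipe), 1.571 fully open (lever along the valve's -x, over the outlet pipe), with a stop at each end; grows anticlockwise seen from above. It stays where it is left; about 4 N at the end moves it.
- gauge_tip (a point): end of the gauge valve's lever, 105 mm from the axis and 84 mm above the bench. The lever's black sleeve runs from 44 to 110 mm from the axis, is 18 mm wide and 20 mm high (74 to 94 mm above the bench); below the sleeve, beyond the disc, it is free.
- bowl_valve: Filter air valve fixed to the bench. Origin on the bench below the lever's vertical axis, z up, -x the way its outlet pipe points (36 mm up, radius up to 14, ends 80 mm out). On top an index disc, radius 46, 60 mm up, with black marks at shut, half and fully open. 72 mm along +x a clear filter bowl under a square grey head and black knob, 56 mm wide, 101 mm high.
- bowl_lever (a joint): angle (rad) of the lever of the filter valve about the vertical axis: 0 fully shut (lever along the valve's +y, square across the pipe), 1.571 fully open (lever along the valve's -x, over the outlet pipe), with a stop at each end; grows anticlockwise seen from above. It stays where it is left; about 4 N at the end moves it.
- bowl_tip (a point): end of the filter valve's lever, 105 mm from the axis and 84 mm above the bench. The lever's black sleeve runs from 44 to 110 mm from the axis, is 18 mm wide and 20 mm high (74 to 94 mm above the bench); below the sleeve, beyond the disc, it is free.
- cap_a: loose orange screw cap, 52 mm across, 18 mm high; origin at the centre of its underside. To be left alone.
- cap_b: loose orange screw cap, 44 mm across, 22 mm high; origin at the centre of its underside. To be left alone.
- cap_c: loose orange screw cap, 52 mm across, 18 mm high; origin at the centre of its underside. To be left alone.
- tin: loose small steel tin, 48 mm across, 42 mm high; origin at the centre of its underside. To be left alone.
- tape: loose cardboard tape core lying flat, 96 mm across, 48 mm high; origin at the centre of its underside. To be left alone.
- bottle: loose clear bottle, 64 mm across, 190 mm high; origin at the centre of its underside. To be left alone.
- carton: loose open carton, 160 x 120 x 110 mm; origin at the centre of its underside. To be left alone.

How it is judged:
On the way, in this order (a step that is already met when the one before it is completed fails the run):
1. the plain valve is shut while the gauge valve has not yet been opened (value of joint plain_lever below 0.1 rad and value of joint gauge_lever below 0.5 rad), for 0.2 s.
2. the gauge valve is half open and the plain one still shut (value of joint gauge_lever between 0.645 and 0.925 rad and value of joint plain_lever below 0.1 rad), for 0.2 s.
At the end, for the whole second after the job is handed in: Plain valve's lever within 0.1 rad of fully shut; gauge valve's lever at rest within 0.14 rad (8 degrees) of half open (0.785 rad); the filter valve's lever end within 15 mm and every loose thing within 20 mm of where it started (all of step 2 and velocity of joint gauge_lever between -0.05 and 0.05 rad/s and distance of bowl_tip from where it was at the start of the episode below 0.015 m and distance of each of cap_a, cap_b, cap_c, tin, tape, bottle, carton from where it was at the start of the episode below 0.02 m); the robot touches nothing.
It fails at once if the filter valve's lever was moved (15 mm at its end) (distance of bowl_tip from where it was at the start of the episode above 0.015 m).
It fails at once if a loose thing was lifted, carried or knocked away (20 mm) (distance of any of cap_a, cap_b, cap_c, tin, tape, bottle, carton from where it was at the start of the episode above 0.02 m).
It fails at once if a valve was pinched or forced (fingers pressing on it with more than 30 N) (contact force between the fingers and plain_valve above 30 N or contact force between the fingers and gauge_valve above 30 N or contact force between the fingers and bowl_valve above 30 N).
It also fails if it takes over 59 s, if anything falls off the work surface, if the arm or the gripper's body presses on something with over 40 N, if the wrist force passes 120 N, or if a joint passes its speed limit or range.

### The arm

A 6-joint arm with a two-finger parallel gripper is mounted at the origin on the work surface. World frame = base frame: x ahead of the robot, y to its left, z up, the work surface at z = 0. Lengths are in m, angles in rad, forces in N, time in s.
With the tool pointing down it reaches from about 0.325 to 0.875 m from the base axis. Payload 4.4 kg.
Tool frame: the origin (TCP) lies midway between the tips of the shut fingers; the grasp point (between the pads) lies bot.grip_depth behind it (bot.grip_depth is the distance from the TCP to the grasp point, in m); y points along the fingers, x is the direction in which the jaws open and shut, and the axes are right-handed (so a half turn about y gives the same grasp; the last joint's range is limited). The gripper opens to 85 mm and grips with 20 to 120 N. Pads are 22 mm wide; open, the fingers measure 114 mm over their backs; the gripper's body (76 mm by 85 mm) begins 54 mm behind the grasp point. The pads swing forward as they close: fully open they stand 13 mm farther back than shut.
Start: joints at [1.127, 0.207, 1.542, -0, 1.393, -0.15], TCP at [0.167, 0.55, 0.231] pointing down, gripper open.
Joint ranges: [-2.73, 2.73], [-0.86, 2.22], [0.23, 2.46], [-1.11, 4.25], [0.08, 2.63], [-2.82, 2.82]. Speed limits (rad/s): [2.79, 2.79, 3.14, 3.14, 3.14, 3.14].

### API

Orientations are given as a unit quaternion [x, y, z, w].
In Python, from rig import bot gives the robot as it stands. Calls block until the motion is done:
- bot.move_pose(position, orientation): joint-space move of the TCP to a pose.
- bot.movel(position, rot=None, speed=0.15, force_limit=None): straight line of the TCP; rot=None keeps the orientation; speed is the mean speed in m/s. With force_limit (N) it stops when the force on the tool has changed by that much, and returns True; else False.
- bot.goto_joints(angles): joint-space move.
- bot.open() and bot.clamp(): open the fingers fully, or close them until they stop; the grip force is fixed at half the most.
- bot.wait(seconds).
- bot.inverse_kinematics(position, orientation): joint angles nearest the present ones, or None.
- bot.read_state(): the state.
- bot.camera(name): name is "scene" or "top"; returns a dict with "pixels" (384x512x3 uint8, blue, green, red), "K" (3x3 intrinsics, pixels), "position" and "orientation" of the camera in the world. Camera axes: x right, y up, looking along -z (the intrinsics and any distortion apply to the point x, -y, -z); pixel columns grow to the right and rows downward; lengths in m; the calibration is good to about 2 mm. A picture is of the moment at which its call begins. There is no depth.
A pose or a line that the arm cannot do raises bot.PlanningError and nothing moves.
- bot.sign_off(): hands the job in, once; it reports no verdict.
The state is a dict: "time": time; "q": joint angles; "qvel": joint speeds; "joint_efforts": joint torques, N m; "tool_pos": TCP position; "ee_rot": TCP orientation; "contact_force": force on the tool from outside, world axes, zero at the start; "torque": the same for the moment, N m; "gripper_width": finger opening in m.
Only numpy, scipy, OpenCV 4.12 (cv2) and the standard library are available. Lean on these libraries where they do the work, as an engineer would, in place of code of your own. Each camera call takes 0.05 s, during which the arm holds its last target.

## Working session

There is one attempt and no reset: what is moved stays moved. The work goes in short steps, each a Python script; the robot and the scene stay as the last script left them, time stands still between calls to the robot, and variables do not carry over. Pictures are saved under pics/ and viewed, and the job is handed in when it is done.

```bash
ls; mkdir -p pics
python3 - <<'E'
from rig import bot
import cv2,json,numpy as np
s=bot.read_state();print(s, bot.grip_depth)
for n in("scene","top"):
    c=bot.camera(n);cv2.imwrite(f"pics/{n}0.png",c["pixels"])
    print(n,{k:v for k,v in c.items() if k!="pixels"})
    np.savez(f"{n}0.npz",**{k:np.array(v) for k,v in c.items()})
E
```

```text
pics
{'time': 0.0, 'q': array([ 1.12653625e+00,  2.07460153e-01,  1.54296070e+00,  3.77807345e-06,
        1.39349639e+00, -1.50487152e-01]), 'qvel': array([ 0.00083945, -0.00111649, -0.00057883,  0.00183506,  0.00277033,
        0.0007887 ]), 'joint_efforts': array([ 1.48251322e-03, -3.83040619e+01, -2.91596103e+01, -1.00622933e-04,
        1.04489495e-02, -1.84461683e-06]), 'tool_pos': array([0.16617284, 0.54967191, 0.23009976]), 'ee_rot': array([ 0.56817916,  0.42070935, -0.42216243, -0.56741076]), 'contact_force': array([-1.0434117 , -0.15310627, -0.59989716]), 'torque': array([-0.0348982 , -0.01674599, -0.03282778]), 'gripper_width': 0.08540105285272061} 0.0187
scene {'K': array([[434.47088814,   0.        , 250.93874611],
       [  0.        , 434.47088814, 188.99376574],
       [  0.        ,   0.        ,   1.        ]]), 'position': array([0.87151628, 0.566923  , 1.07479574]), 'orientation': array([0.07771801, 0.29223623, 0.91975802, 0.25020607])}
top {'K': array([[416.52920318,   0.        , 262.79991754],
       [  0.        , 416.52920318, 197.84957774],
       [  0.        ,   0.        ,   1.        ]]), 'position': array([ 0.32918   , -0.03808015,  1.29955141]), 'orientation': array([-0.05440875,  0.0546547 ,  0.71361268, -0.69628262])}
```

View pics/scene0.png

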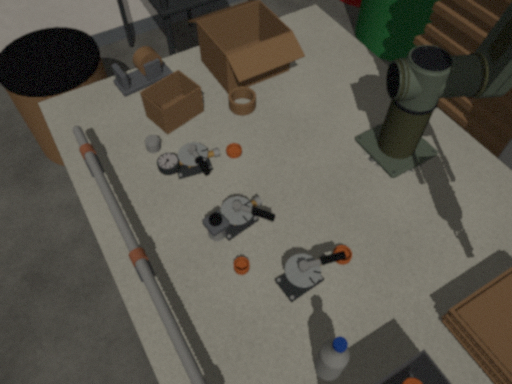

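View pics/top0.png

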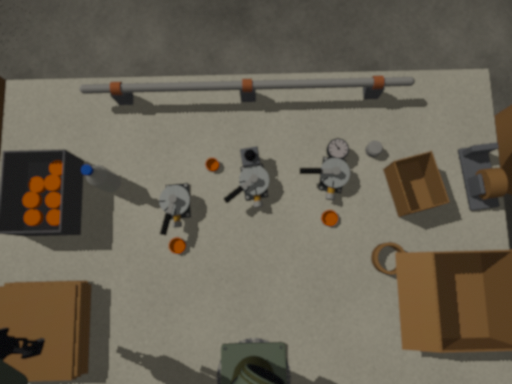

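The top view has the plain valve at about (175,198), the bowl valve at (255,181) and the gauge valve at (335,172). I'll zoom in on each.

Run:
```python
import cv2,numpy as np
t=cv2.imread("pics/top0.png");s=cv2.imread("pics/scene0.png")
a=cv2.resize(t[140:260,145:275],None,fx=6,fy=5,interpolation=cv2.INTER_CUBIC)
f=lambda im,c:cv2.resize(im[c[1]-40:c[1]+40,c[0]-45:c[0]+45],(390,347),interpolation=cv2.INTER_CUBIC)
o=np.vstack([np.hstack([f(t,(178,210)),f(t,(335,175))])])
cv2.imwrite("pics/z1.png",o)
o=np.hstack([f(s,(313,265)),f(s,(195,155))]);cv2.imwrite("pics/z2.png",o)
```

```text
(no output)
```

View pics/z1.png

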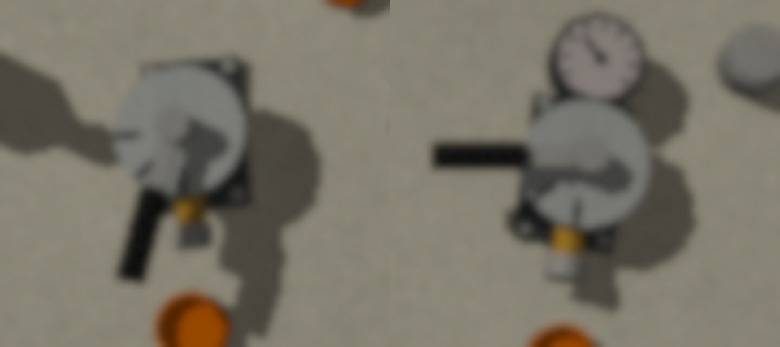

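View pics/z2.png

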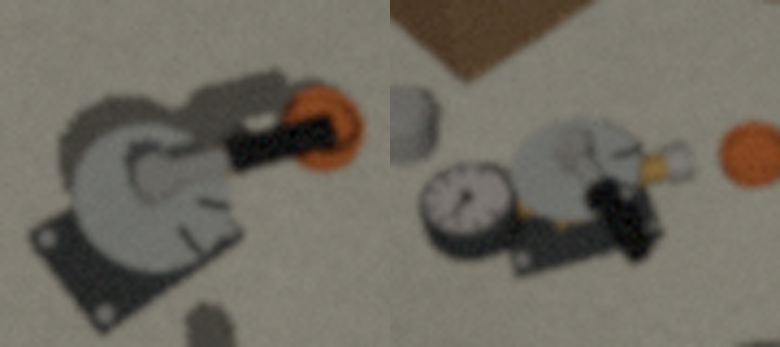

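```bash
cat > h.py <<'E'
import cv2,numpy as np
from scipy.spatial.transform import Rotation as R
def load(n):
    return dict(np.load(n))
def grab(n,f):
    from rig import bot
    c=bot.camera(n);cv2.imwrite(f"pics/{f}.png",c["pixels"]);return c
def ray(c,uv,z):
    uv=np.atleast_2d(uv).astype(float);K=c["K"]
    d=np.c_[(uv[:,0]-K[0,2])/K[0,0],-(uv[:,1]-K[1,2])/K[1,1],-np.ones(len(uv))]
    d=R.from_quat(c["orientation"]).apply(d);p=c["position"]
    return p+d*((z-p[2])/d[:,2])[:,None]
def proj(c,P):
    q=R.from_quat(c["orientation"]).inv().apply(np.atleast_2d(P)-c["position"])
    return np.c_[c["K"][0,2]+c["K"][0,0]*q[:,0]/-q[:,2],c["K"][1,2]-c["K"][1,1]*q[:,1]/-q[:,2]]
def comp(mask,near=None):
    n,l,st,ce=cv2.connectedComponentsWithStats(mask.astype(np.uint8))
    return [(i,st[i],ce[i],l==i) for i in range(1,n)]
E
python3 - <<'E'
from h import *
for n in("top","scene"):
    c=load(n+"0.npz");im=c["pixels"];hsv=cv2.cvtColor(im,cv2.COLOR_BGR2HSV)
    print(n)
    m=hsv[...,2]<28
    for i,st,ce,k in comp(m):
        if 25<st[4]<300:
            p=ray(c,np.argwhere(k)[:,::-1],.094)[:,:2];mu=p.mean(0);w,v=np.linalg.eigh(np.cov((p-mu).T));t=(p-mu)@v
            print(" dark",st,ce.round(1),mu.round(4),"dir",v[:,1].round(3),"ext",np.ptp(t,0).round(4))
    m=(hsv[...,0]>15)&(hsv[...,0]<28)&(hsv[...,1]>140)
    for i,st,ce,k in comp(m):
        if 5<st[4]<200: print(" yel",st,ce.round(1),ray(c,ce,.045).round(4))
    m=(hsv[...,0]<13)&(hsv[...,1]>200)&(hsv[...,2]>80)
    for i,st,ce,k in comp(m):
        if 20<st[4]<1000: print(" or",st,ce.round(1),ray(c,ce,.018)[0,:2].round(4))
for uv in[(180,175),(155,205),(170,225),(168,195),(335,170),(310,171),(330,200)]:
    print(uv,cv2.cvtColor(load("top0.npz")["pixels"],cv2.COLOR_BGR2HSV)[uv[1],uv[0]])
E
```

```text
top
 dark [245 151  11  10  80] [250.3 155.2] [ 0.646  -0.0067] dir [0.685 0.728] ext [0.0261 0.0301]
 dark [301 170  20   3  42] [310.9 170.6] [ 0.5949 -0.185 ] dir [0.041 0.999] ext [0.0061 0.0562]
 dark [226 188  16  13  47] [233.5 193.7] [0.5312 0.0448] dir [-0.606  0.795] ext [0.0078 0.0527]
 dark [162 215   9  18  62] [165.8 223.1] [0.4497 0.2426] dir [-0.956  0.293] ext [0.0121 0.0526]
 yel [ 0 78  4 19 53] [ 1.3 87.2] [[0.9013 0.7825 0.045 ]]
 yel [ 0 98  3 16 29] [  0.8 104.1] [[0.8448 0.7801 0.045 ]]
 yel [327 187   8   6  35] [330.4 189.7] [[ 0.5445 -0.2482  0.045 ]]
 yel [509 190   3   4   8] [510.2 191.8] [[ 0.5246 -0.7964  0.045 ]]
 yel [254 196   7   4  24] [256.8 197.5] [[ 0.5258 -0.0225  0.045 ]]
 yel [173 216   8   5  29] [176.4 217.7] [[0.47  0.222 0.045]]
 yel [373 245  15  28  97] [377.1 258. ] [[ 0.3345 -0.377   0.045 ]]
 yel [483 252   8   5  15] [486.  253.3] [[ 0.3407 -0.7026  0.045 ]]
 yel [489 257   4   7  14] [490.4 259.7] [[ 0.3213 -0.7138  0.045 ]]
 yel [441 259   5   5   8] [443.2 261.2] [[ 0.3203 -0.573   0.045 ]]
 yel [ 19 340   4   5  12] [ 20.3 342.
[... 2148 characters left out ...]
5   9] [488.7 116. ] [[-0.3136  0.0816  0.045 ]]
 yel [503 119   5   6   9] [504.9 121.4] [[-0.3398  0.1256  0.045 ]]
 yel [490 124   6   3   7] [492.7 125.3] [[-0.2925  0.1175  0.045 ]]
 yel [505 132   5   5   6] [507.  133.8] [[-0.3025  0.1665  0.045 ]]
 yel [496 134   7   4  12] [498.9 135.4] [[-0.2751  0.1582  0.045 ]]
 yel [479 136   3   4   7] [480.3 137.4] [[-0.2179  0.1342  0.045 ]]
 yel [495 138   8   5  12] [497.8 140.1] [[-0.2567  0.1701  0.045 ]]
 yel [491 142   3   8  11] [491.8 145.5] [[-0.2231  0.1761  0.045 ]]
(180, 175) [ 24  35 139]
(155, 205) [25 37 76]
(170, 225) [ 23  35 130]
(168, 195) [ 30  10 124]
(335, 170) [ 23  18 112]
(310, 171) [30 30 17]
(330, 200) [ 22  34 112]
```

```bash
cat > meas.py <<'E'
from h import *
W={"top":{"plain":(163,223),"bowl":(233,194),"gauge":(311,171)},"scene":{"plain":(332,257),"bowl":(262,213),"gauge":(203,165)}}
def sleeve(c,uv,rad=22,thr=45):
    hsv=cv2.cvtColor(c["pixels"],cv2.COLOR_BGR2HSV)
    m=hsv[...,2]<thr
    best=min([x for x in comp(m) if x[1][4]>25],key=lambda x:np.hypot(*(x[2]-uv)))
    k=best[3];p=ray(c,np.argwhere(k)[:,::-1],.086)[:,:2];mu=p.mean(0);w,v=np.linalg.eigh(np.cov((p-mu).T));t=(p-mu)@v
    return best[1],mu,v[:,1],np.ptp(t,0)
if __name__=="__main__":
  for n in W:
    c=load(n+"0.npz")
    for name,uv in W[n].items():
        st,mu,d,e=sleeve(c,uv); print(n,name,st,mu.round(4),d.round(3),np.degrees(np.arctan2(d[1],d[0])).round(1),e.round(4))
  c=load("top0.npz");im=cv2.medianBlur(c["pixels"],3);hsv=cv2.cvtColor(im,cv2.COLOR_BGR2HSV)
  for name,(u,v) in{"plain":(176,197),"bowl":(255,181),"gauge":(336,174)}.items():
    m=((hsv[...,1]<28)&(hsv[...,2]>60)).astype(np.uint8);w=np.zeros_like(m);cv2.circle(w,(u,v),19,1,-1);m*=w
    b=max(comp(m),key=lambda x:x[1][4])
    cn=max(cv2.findContours(b[3].astype(np.uint8),0,1)[0],key=len);cc,r=cv2.minEnclosingCircle(cn);
    h=cv2.fitEllipse(cv2.convexHull(cn))
    print(name,b[1],"mec",np.round(cc,1),round(r,1),"ell",np.round(h[0],1),np.round(h[1],1),ray(c,cc,.06)[0].round(4),ray(c,h[0],.06)[0].round(4))
  big=cv2.resize(im[145:245,145:365],None,fx=3.6,fy=3.6,interpolation=cv2.INTER_CUBIC)
  cv2.imwrite("pics/z3.png",big)
E
python3 meas.py
```

```text
top plain [162 214  10  20  91] [0.4501 0.2443] [-0.957  0.29 ] 163.1 [0.0162 0.0578]
top bowl [225 187  18  15  78] [0.5324 0.0459] [-0.609  0.793] 127.5 [0.0114 0.0576]
top gauge [301 169  21   4  81] [ 0.5969 -0.1853] [0.026 1.   ] 88.5 [0.0092 0.0596]
scene plain [320 252  25  12 168] [0.4524 0.2475] [-0.957  0.29 ] 163.1 [0.022  0.0623]
scene bowl [252 206  22  14 160] [0.536  0.0465] [-0.578  0.816] 125.3 [0.0261 0.0628]
scene gauge [160 156  51  20 385] [ 0.6336 -0.1895] [-0.938  0.348] 159.6 [0.0698 0.1421]
plain [159 183  32  32 789] mec [175.4 197. ] 18.2 ell [175.2 197.7] [30.2 35.7] [0.5311 0.2224 0.06  ] [0.5289 0.2231 0.06  ]
bowl [239 165  31  31 745] mec [253.9 178.7] 16.4 ell [253.6 179.3] [31.  32.1] [ 0.5814 -0.0152  0.06  ] [ 0.5796 -0.0144  0.06  ]
gauge [320 155  31  33 784] mec [334.  171.1] 17.1 ell [334.4 171.5] [31.9 33. ] [ 0.599  -0.2593  0.06  ] [ 0.5976 -0.2606  0.06  ]
```

View pics/z3.png

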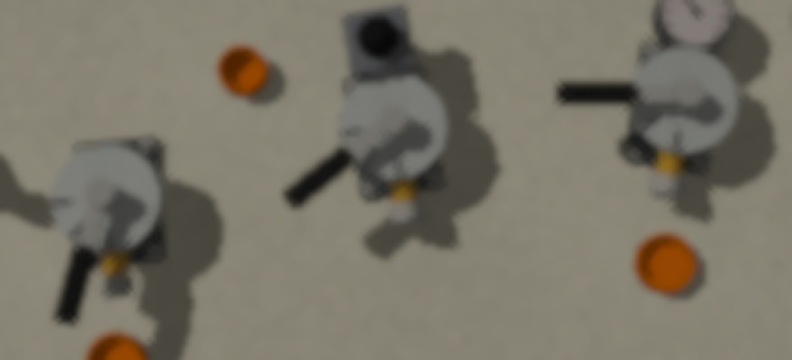

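Run:
```python
from h import *
c=load("top0.npz");s=load("scene0.npz")
def z(c,x,y,w,h,f):
    return cv2.resize(c["pixels"][y:y+h,x:x+w],None,fx=f,fy=f,interpolation=cv2.INTER_CUBIC)
cv2.imwrite("pics/g_top.png",z(c,295,130,70,75,8))
cv2.imwrite("pics/p_top.png",z(c,140,170,70,75,8))
cv2.imwrite("pics/g_sc.png",z(s,150,130,75,60,8))
```

```text
(no output)
```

View pics/g_top.png

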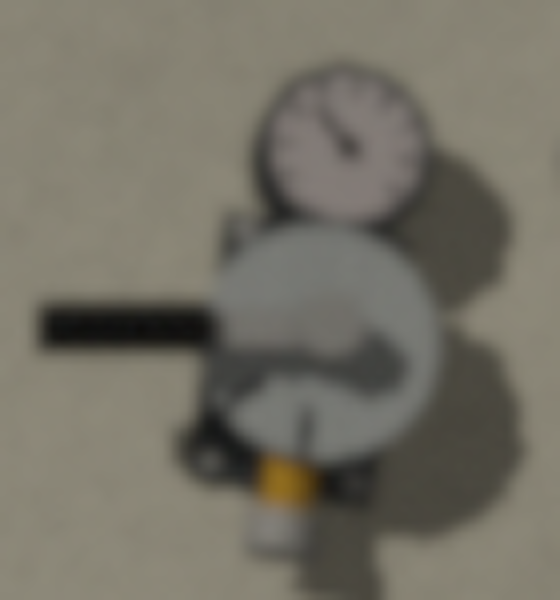

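View pics/g_sc.png

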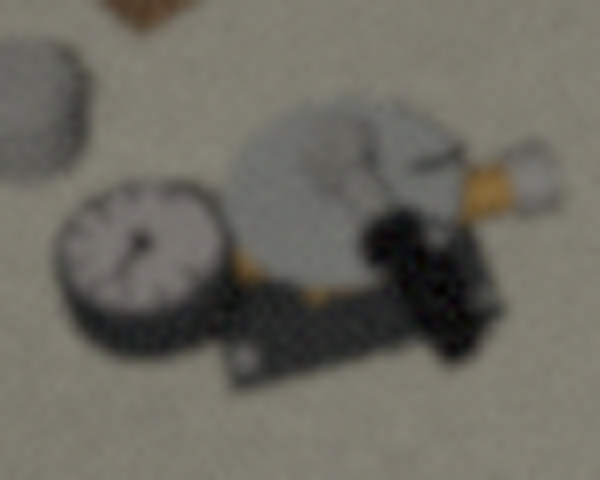

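View pics/p_top.png

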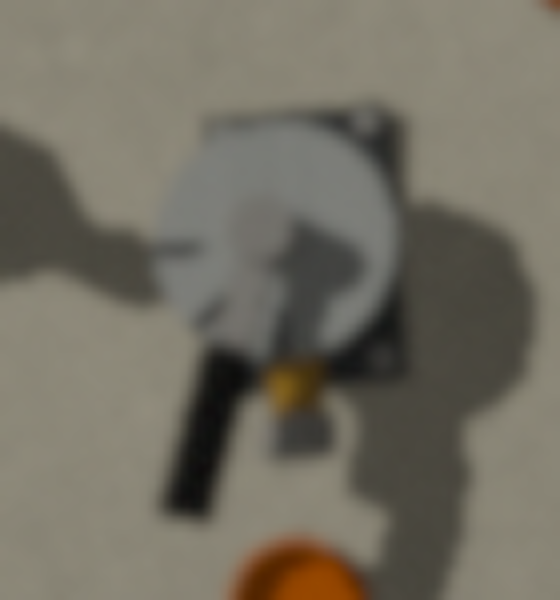

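Run:
```python
from h import *
c=load("top0.npz");s=load("scene0.npz")
T=lambda o,p:np.array(o)+np.array(p)/8-.45
ang=lambda d:np.degrees(np.arctan2(d[1],d[0])).round(1)
def rep(nm,P):
    print(nm,{k:v.round(4)[:2].tolist() for k,v in P.items()})
    for a in P:
        for b in P:
            if a<b: print("  ",a,b,"dist",np.linalg.norm((P[b]-P[a])[:2]).round(4),"ang",ang(P[b]-P[a]))
o=(295,130)
rep("gauge top",{"axis":ray(c,T(o,(328,343)),.06)[0],"gauge":ray(c,T(o,(347,147)),.056)[0],"pipe":ray(c,T(o,(275,535)),.045)[0],"m1":ray(c,T(o,(310,405)),.06)[0],"m2":ray(c,T(o,(305,445)),.06)[0]})
o=(150,130)
rep("gauge sc",{"axis":ray(s,T(o,(345,192)),.06)[0],"gauge":ray(s,T(o,(143,245)),.056)[0],"m1":ray(s,T(o,(415,165)),.06)[0],"m2":ray(s,T(o,(463,152)),.06)[0],"pipe":ray(s,T(o,(540,180)),.036)[0]})
o=(140,170)
rep("plain top",{"axis":ray(c,T(o,(277,243)),.06)[0],"m1":ray(c,T(o,(197,247)),.06)[0],"m2":ray(c,T(o,(160,250)),.06)[0],"n1":ray(c,T(o,(224,304)),.06)[0],"n2":ray(c,T(o,(200,325)),.06)[0],"pipe":ray(c,T(o,(303,450)),.045)[0],
"c1":ray(c,T(o,(205,125)),.01)[0],"c2":ray(c,T(o,(400,108)),.01)[0],"c3":ray(c,T(o,(405,372)),.01)[0]})
```

```text
gauge top {'axis': [0.5948, -0.2639], 'gauge': [0.6725, -0.2759], 'pipe': [0.5238, -0.2426], 'm1': [0.571, -0.2558], 'm2': [0.5556, -0.2532]}
   axis gauge dist 0.0786 ang -8.8
   axis pipe dist 0.0741 ang 163.3
   axis m1 dist 0.0251 ang 161.3
   axis m2 dist 0.0406 ang 164.7
   gauge pipe dist 0.1523 ang 167.4
   gauge m1 dist 0.1034 ang 168.8
   gauge m2 dist 0.119 ang 169.0
   m1 pipe dist 0.049 ang 164.3
   m1 m2 dist 0.0156 ang 170.1
   m2 pipe dist 0.0335 ang 161.6
gauge sc {'axis': [0.5981, -0.2557], 'gauge': [0.674, -0.2743], 'm1': [0.5692, -0.2542], 'm2': [0.5505, -0.2507], 'pipe': [0.5236, -0.2421]}
   axis gauge dist 0.0781 ang -13.7
   axis m1 dist 0.0289 ang 177.0
   axis m2 dist 0.0479 ang 174.0
   axis pipe dist 0.0758 ang 169.6
   gauge m1 dist 0.1067 ang 169.2
   gauge m2 dist 0.1257 ang 169.2
   gauge pipe dist 0.1538 ang 167.9
   m1 m2 dist 0.0191 ang 169.4
   m1 pipe dist 0.0472 ang 165.1
   m2 pipe dist 0.0283 ang 162.2
plain top {'axis': [0.5223, 0.226], 'm1': [0.5216, 0.2561], 'm2': [0.5208, 0.27], 'n1': [0.4997, 0.2457], 'n2': [0.492, 0.2546], 'pipe': [0.4454
[... 531 characters left out ...]
1.9
   m2 pipe dist 0.0911 ang -145.8
   n1 n2 dist 0.0118 ang 130.9
   n1 pipe dist 0.0606 ang -153.6
   n2 pipe dist 0.0587 ang -142.4
   c1 m1 dist 0.057 ang -170.6
   c1 m2 dist 0.0573 ang 175.4
   c1 n1 dist 0.0806 ang -165.9
   c1 n2 dist 0.0866 ang -172.8
   c1 pipe dist 0.1404 ang -160.6
   c1 c2 dist 0.0769 ang -86.3
   c1 c3 dist 0.1272 ang -141.6
   c2 m1 dist 0.0911 ang 132.2
   c2 m2 dist 0.1023 ang 127.3
   c2 n1 dist 0.1008 ang 145.5
   c2 n2 dist 0.1122 ang 144.0
   c2 pipe dist 0.1406 ang 167.6
   c2 c3 dist 0.1047 ang -178.8
   c3 m1 dist 0.0821 ang 58.1
   c3 m2 dist 0.0938 ang 63.0
   c3 n1 dist 0.0631 ang 70.0
   c3 n2 dist 0.0696 ang 78.5
   c3 pipe dist 0.046 ang 135.3
```

```bash
cat > arm.py <<'E'
from h import *
from rig import bot
def quat(a):  # tool x at world heading a(rad), tool y down
    x=np.array([np.cos(a),np.sin(a),0]);y=np.array([0,0,-1.]);z=np.cross(x,y)
    return R.from_matrix(np.c_[x,y,z]).as_quat()
e=lambda a:np.array([np.cos(a),np.sin(a)])
def pt(ax,r,th,off,z): # point off to anticlockwise side of lever at th
    p=np.array(ax)+r*e(th)+off*e(th+np.pi/2);return np.r_[p,z]
PL=(.524,.224);GA=(.596,-.260)
E
python3 - <<'E'
from arm import *
M=R.from_quat(bot.read_state()["ee_rot"]).as_matrix();print(M.round(2))
for nm,ax,s,ths in(("plain",PL,1,(163,130,93)),("gauge",GA,-1,(88,105,123))):
  for k in(0,90,180,270):
    for t in ths:
        t_=np.radians(t);q=bot.inverse_kinematics(pt(ax,.088,t_,s*.03,.075),quat(t_+np.radians(k)))
        print(nm,k,t,None if q is None else np.round(q,2))
E
```

```text
[[ 0.29 -0.   -0.96]
 [ 0.96 -0.    0.29]
 [-0.   -1.    0.  ]]
plain 0 163 [ 0.29  0.21  1.9  -0.    1.03 -2.55]
plain 0 130 [ 0.38  0.28  1.81 -0.    1.05 -1.89]
plain 0 93 [ 0.42  0.39  1.66 -0.    1.09 -1.21]
plain 90 163 [ 0.29  0.21  1.9  -0.    1.03  2.16]
plain 90 130 None
plain 90 93 [ 0.42  0.39  1.66 -0.    1.09 -2.78]
plain 180 163 [ 0.29  0.21  1.9  -0.    1.03  0.59]
plain 180 130 [ 0.38  0.28  1.81 -0.    1.05  1.26]
plain 180 93 [ 0.42  0.39  1.66 -0.    1.09  1.93]
plain 270 163 [ 0.29  0.21  1.9  -0.    1.03 -0.98]
plain 270 130 [ 0.38  0.28  1.81 -0.    1.05 -0.31]
plain 270 93 [ 0.42  0.39  1.66 -0.    1.09  0.36]
gauge 0 88 [-0.4   0.52  1.46 -0.    1.16 -1.94]
gauge 0 105 [-0.41  0.47  1.54 -0.    1.13 -2.24]
gauge 0 123 [-0.43  0.42  1.61 -0.    1.11 -2.58]
gauge 90 88 [-0.4   0.52  1.46 -0.    1.16  2.78]
gauge 90 105 [-0.41  0.47  1.54 -0.    1.13  2.47]
gauge 90 123 [-0.43  0.42  1.61 -0.    1.11  2.13]
gauge 180 88 [-0.4   0.52  1.46 -0.    1.16  1.2 ]
gauge 180 105 [-0.41  0.47  1.54 -0.    1.13  0.9 ]
gauge 180 123 [-0.43  0.42  1.61 -0.    1.11  0.56]
gauge 270 88 [-0.4   0.52  1.46 -0.    1.16 -0.37]
gauge 270 105 [-0.41  0.47  1.54 -0.    1.13 -0.67]
gauge 270 123 [-0.43  0.42  1.61  0.    1.11 -1.01]
```

Run:
```python
from arm import *
bot.clamp()
t=np.radians(163)
q=quat(t-np.pi/2)
bot.move_pose(pt(PL,.088,t,.04,.2),q)
print(bot.movel(pt(PL,.088,t,.04,.078),speed=.1,force_limit=8))
s=bot.read_state();print(s["time"],s["tool_pos"],s["contact_force"],s["gripper_width"])
for n in("scene","top"):grab(n,n+"1")
a=cv2.imread("pics/scene1.png")[190:310,260:400];b=cv2.imread("pics/top1.png")[150:270,110:250]
cv2.imwrite("pics/v1.png",cv2.resize(np.hstack([a,b]),None,fx=2.8,fy=2.8,interpolation=cv2.INTER_CUBIC))
```

```text
False
3.8167 [0.42883439 0.21169826 0.07870308] [-0.19861185 -0.60093946  0.10200453] 0.00048653698221364454
```

View pics/v1.png

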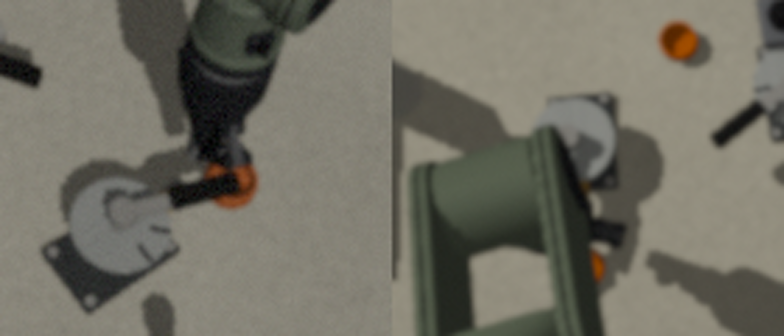

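The shut fingertips hang just on the −y side of the plain lever, at (225,160) in the left half, and touch nothing. Next I'll make contact and sweep.

```bash
cat >> arm.py <<'E'
def sweep(ax,r,off,t0,t1,step=6,z=.078,speed=.05,lim=12):
    n=max(1,int(np.ceil(abs(t1-t0)/step)))
    for t in np.linspace(t0,t1,n+1)[1:]:
        T=np.radians(t)
        hit=bot.movel(pt(ax,r,T,off,z),quat(T-np.pi/2),speed=speed,force_limit=lim)
        s=bot.read_state();f=s["contact_force"];n_=e(T+np.pi/2)
        print(f"{s['time']:.1f} {t:.1f} hit={hit} Ftan={f[:2]@n_:.1f} |F|={np.linalg.norm(f):.1f}")
        if hit: return t
    return None
E
python3 - <<'E'
from arm import *
t=np.radians(163)
print(bot.movel(pt(PL,.088,t,.015,.078),speed=.03,force_limit=3))
s=bot.read_state();p=s["tool_pos"][:2]-PL
off=p@e(t+np.pi/2);print(s["time"],p@e(t),off,s["contact_force"])
np.save("off.npy",off)
if off>.0155: sweep(PL,.088,off,163,105)
E
```

```text
True
4.5333 0.08856019175185684 0.022210497953356754 [-1.01714575 -0.22063606  0.24453432]
4.9 157.2 hit=False Ftan=1.2 |F|=2.5
5.2 151.4 hit=False Ftan=2.5 |F|=3.3
5.5 145.6 hit=False Ftan=3.3 |F|=4.0
5.9 139.8 hit=False Ftan=2.9 |F|=3.0
6.2 134.0 hit=False Ftan=2.1 |F|=2.5
6.5 128.2 hit=False Ftan=2.2 |F|=2.9
6.9 122.4 hit=False Ftan=1.8 |F|=2.0
7.2 116.6 hit=False Ftan=2.2 |F|=2.8
7.5 110.8 hit=False Ftan=1.8 |F|=2.3
7.9 105.0 hit=False Ftan=1.7 |F|=2.0
```

Run:
```python
from arm import *
off=float(np.load("off.npy"))
h=sweep(PL,.088,off,105,86,step=2,speed=.02,lim=7)
s=bot.read_state();p=s["tool_pos"][:2]-PL;print(p, s["contact_force"])
for n in("scene",):grab(n,n+"2")
a=cv2.imread("pics/scene2.png")[190:310,230:370]
cv2.imwrite("pics/v2.png",cv2.resize(a,None,fx=5,fy=5,interpolation=cv2.INTER_CUBIC))
```

```text
8.2 103.1 hit=False Ftan=2.4 |F|=2.7
8.5 101.2 hit=False Ftan=2.7 |F|=2.9
8.8 99.3 hit=False Ftan=2.8 |F|=3.0
9.1 97.4 hit=False Ftan=2.3 |F|=3.3
9.4 95.5 hit=False Ftan=3.2 |F|=4.3
9.7 93.6 hit=False Ftan=4.6 |F|=4.8
9.9 91.7 hit=True Ftan=0.1 |F|=0.1
[-0.02881818  0.08676946] [-0.05883317 -0.06460539 -0.00116789]
```

View pics/v2.png

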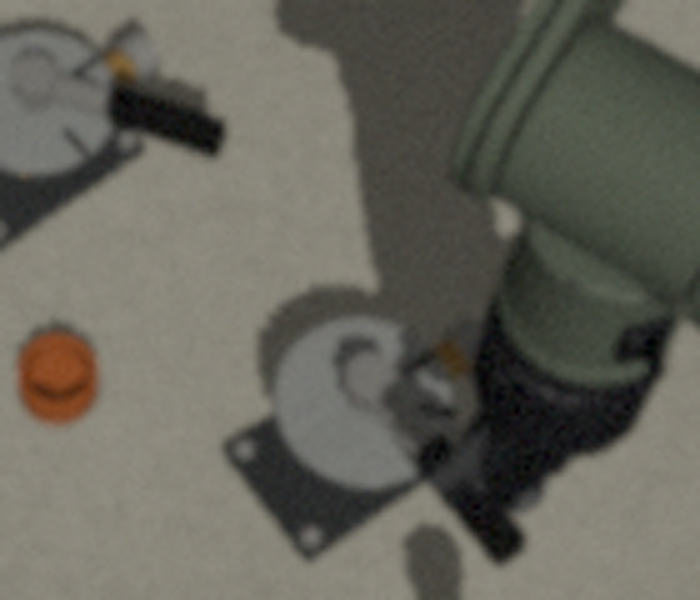

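Run:
```python
from arm import *
p=bot.read_state()["tool_pos"]
bot.movel(p+[-.02,0,0],speed=.08);bot.movel(p+[-.02,0,.14],speed=.15)
t=np.radians(88.5);q=quat(t-np.pi/2)
bot.move_pose(pt(GA,.088,t,-.042,.2),q)
print(bot.read_state()["time"])
from meas import sleeve
for n,uv in(("top",(145,196)),("scene",(330,285))):
    c=grab(n,n+"3")
    st,mu,d,ex=sleeve(c,uv);print(n,st,mu,d,np.degrees(np.arctan2(d[1],d[0])),ex)
a=cv2.imread("pics/scene3.png")[110:310,150:370];b=cv2.imread("pics/top3.png")[130:250,110:370]
cv2.imwrite("pics/v3.png",cv2.resize(a,None,fx=3,fy=3,interpolation=cv2.INTER_CUBIC))
cv2.imwrite("pics/v3t.png",cv2.resize(b,None,fx=3,fy=3,interpolation=cv2.INTER_CUBIC))
```

```text
13.2583
top [136 198  22   6  90] [0.51796625 0.30348159] [-0.02132322  0.99977263] 91.22182332408077 [0.01409748 0.06183839]
scene [314 277  20  25 184] [0.52075387 0.30421758] [-0.04202583  0.99911652] 92.40861185735801 [0.02054487 0.06462181]
```

View pics/v3.png

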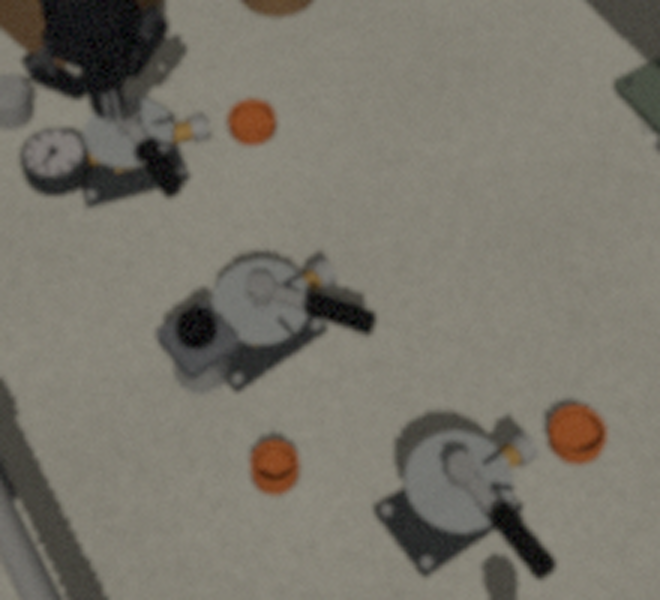

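View pics/v3t.png

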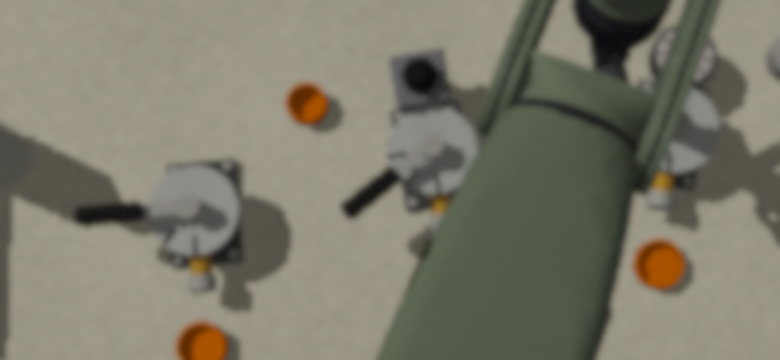

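The plain lever now lies at about 92° in both views, from (80,215) to (140,212) in the top crop. Its force rose at the stop, and the valve's yaw is about +2–3°, so it is shut. Now the gauge valve.

Run:
```python
from arm import *
t=np.radians(88.5)
print(bot.movel(pt(GA,.088,t,-.042,.078),speed=.1,force_limit=8))
print(bot.movel(pt(GA,.088,t,-.014,.078),speed=.03,force_limit=3))
s=bot.read_state();p=s["tool_pos"][:2]-GA
off=p@e(t+np.pi/2);print(s["time"],p@e(t),off,s["contact_force"])
np.save("offg.npy",off)
grab("scene","scene4")
if -.03<off<-.015: sweep(GA,.088,off,88.5,116,step=5)
p=bot.read_state()["tool_pos"];print(p)
c=grab("scene","scene5")
cv2.imwrite("pics/v5.png",cv2.resize(c["pixels"][110:210,140:260],None,fx=5,fy=5,interpolation=cv2.INTER_CUBIC))
```

```text
False
True
15.4167 0.08823685693963076 -0.02096662331468482 [0.97753125 0.20173209 0.43044014]
15.8 93.1 hit=False Ftan=-2.4 |F|=2.5
16.1 97.7 hit=False Ftan=-2.2 |F|=2.6
16.3 102.2 hit=False Ftan=-1.8 |F|=2.2
16.6 106.8 hit=False Ftan=-2.0 |F|=2.1
16.9 111.4 hit=False Ftan=-2.5 |F|=3.1
17.2 116.0 hit=False Ftan=-1.1 |F|=2.7
[ 0.57625263 -0.17181521  0.07805364]
```

View pics/v5.png

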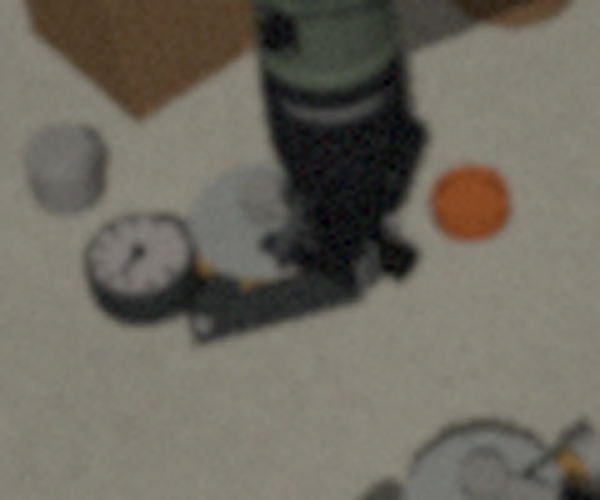

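The lever follows the finger, and its sleeve end shows beside the fingers at (405,262). I'll take it to about 122°, back off and measure.

Run:
```python
from arm import *
from meas import sleeve
off=float(np.load("offg.npy"))
sweep(GA,.088,off,116,122,step=3,speed=.03)
T=np.radians(122)
bot.movel(pt(GA,.088,T,off-.025,.078),speed=.08)
bot.movel(pt(GA,.088,T,off-.025,.22),speed=.15)
bot.goto_joints([1.127,.207,1.542,0,1.393,-.15])
print(bot.read_state()["time"])
for n,uv in(("top",(315,185)),("scene",(213,163))):
    c=grab(n,n+"6");np.savez(n+"6.npz",**c)
    st,mu,d,ex=sleeve(c,uv);print(n,st,mu,d,np.degrees(np.arctan2(d[1],d[0])),ex,"from axis",np.degrees(np.arctan2(*(mu-GA)[::-1])),np.linalg.norm(mu-GA))
a=c["pixels"][120:200,145:235];b=cv2.imread("pics/top6.png")[130:210,290:380]
cv2.imwrite("pics/v6.png",cv2.resize(np.hstack([a,b]),None,fx=4.4,fy=4.4,interpolation=cv2.INTER_CUBIC))
```

```text
17.6 119.0 hit=False Ftan=-2.3 |F|=2.6
17.9 122.0 hit=False Ftan=-4.1 |F|=4.8
22.3583
top [307 179  18  13  86] [ 0.55451354 -0.20064834] [-0.4818833  0.8762354] 118.8084757947752 [0.01885528 0.05916574] from axis 124.95332598952159 0.07241371309539393
scene [160 150  64  26 417] [ 0.61712532 -0.19257873] [-0.99116084  0.13266571] 172.37633919464076 [0.06886675 0.18298426] from axis 72.60249789883107 0.07065342861050454
```

View pics/v6.png

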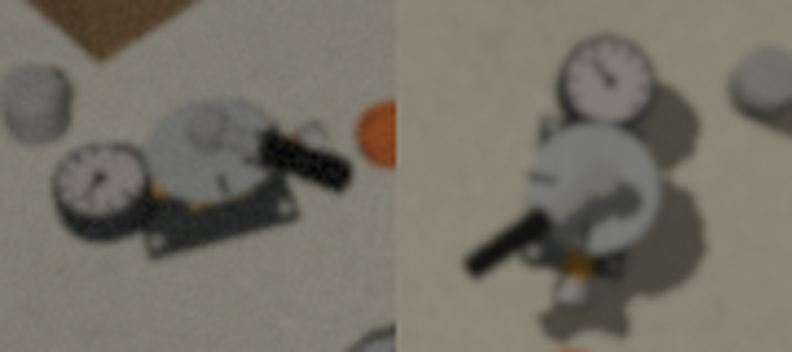

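Run:
```python
from arm import *
from meas import sleeve
for n,uv in(("top",(312,185)),("scene",(214,157))):
    c=load(n+"6.npz")
    for thr in(22,26,30,35,40):
        try:
            st,mu,d,ex=sleeve(c,uv,thr=thr);print(n,thr,st,mu.round(4),np.degrees(np.arctan2(d[1],d[0])).round(1),ex.round(3),"from axis",np.degrees(np.arctan2(*(mu-GA)[::-1])).round(1),np.linalg.norm(mu-GA).round(4))
        except Exception as x: print(thr,x)
c=load("top6.npz");s=load("scene6.npz")
cv2.imwrite("pics/v7.png",cv2.resize(c["pixels"][135:205,295:365],None,fx=8,fy=8,interpolation=cv2.INTER_CUBIC))
cv2.imwrite("pics/v7s.png",cv2.resize(s["pixels"][125:185,150:230],None,fx=8,fy=8,interpolation=cv2.INTER_CUBIC))
```

```text
top 22 [308 180  16  11  34] [ 0.5549 -0.2004] 121.3 [0.007 0.052] from axis 124.6 0.0724
top 26 [308 179  16  12  51] [ 0.5552 -0.2006] 121.1 [0.012 0.054] from axis 124.5 0.0721
top 30 [308 179  16  12  55] [ 0.5548 -0.2003] 121.6 [0.012 0.054] from axis 124.6 0.0725
top 35 [307 179  18  13  69] [ 0.5538 -0.1988] 120.7 [0.013 0.057] from axis 124.6 0.0744
top 40 [307 179  18  13  78] [ 0.5545 -0.2   ] 119.7 [0.017 0.058] from axis 124.7 0.073
scene 22 [206 151  18  11  59] [ 0.5568 -0.1946] 120.1 [0.019 0.058] from axis 120.9 0.0762
scene 26 [205 151  19  11  89] [ 0.557 -0.194] 123.0 [0.02  0.058] from axis 120.5 0.0767
scene 30 [205 151  19  11 104] [ 0.5568 -0.1937] 123.9 [0.022 0.062] from axis 120.6 0.077
scene 35 [205 150  19  13 118] [ 0.5571 -0.1941] 122.2 [0.024 0.064] from axis 120.5 0.0766
scene 40 [205 150  19  13 122] [ 0.557  -0.1942] 122.9 [0.025 0.064] from axis 120.6 0.0765
```

View pics/v7.png

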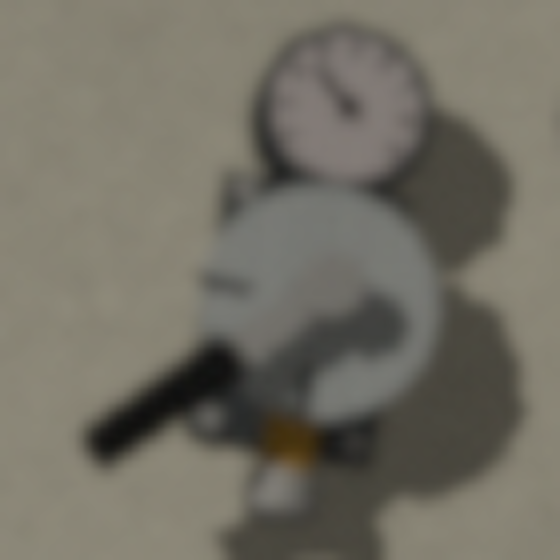

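View pics/v7s.png

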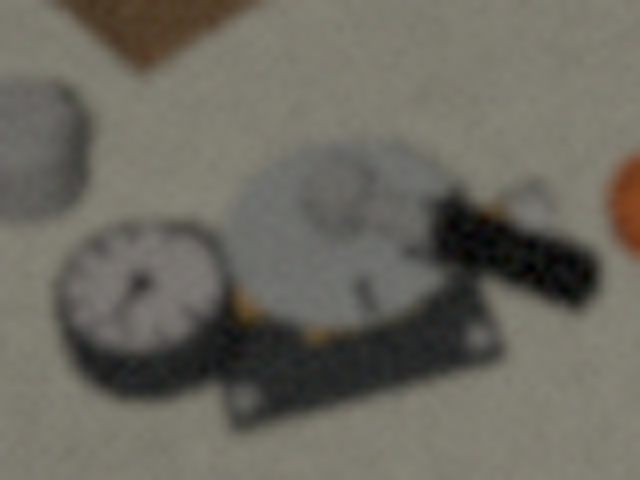

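Every estimate puts the gauge lever at 120–125°, against a target of 122.6° (±8°). One last check that the other things haven't moved, then I'll hand in.

Run:
```python
from arm import *
for n in("top","scene"):
    a=load(n+"0.npz")["pixels"];c=load(n+"6.npz")["pixels"]
    d=(cv2.GaussianBlur(cv2.absdiff(a,c),(3,3),0).max(2)>30)
    for i,st,ce,k in comp(d):
        if st[4]>8: print(n,st,ce.round(0))
s=bot.read_state();print(s["time"],s["contact_force"],np.abs(s["qvel"]).max())
bot.sign_off()
```

```text
top [299 167  34  12 216] [313. 171.]
top [305 178  32  16 226] [320. 185.]
top [135 197  24   8 127] [147. 201.]
top [323 200   9   8  58] [327. 203.]
top [160 202  12   6  52] [165. 204.]
top [174 206   7   9  43] [177. 210.]
top [160 213  11  23 161] [165. 225.]
top [175 220   4   6  19] [176. 223.]
top [187 224  12  24 159] [193. 236.]
top [  2 328  29  13 182] [ 18. 334.]
top [ 16 338  29  21 274] [ 34. 349.]
top [ 18 340   5   7  26] [ 20. 343.]
top [ 28 343   3   3   9] [ 29. 344.]
top [117 346  14  14 104] [123. 353.]
top [129 348   7   4  15] [132. 350.]
scene [203 150  23  14 187] [214. 156.]
scene [195 156  10  10  70] [199. 160.]
scene [204 166   7  10  49] [207. 171.]
scene [457 239   4   7  13] [459. 242.]
scene [309 241  25  13 173] [322. 247.]
scene [464 241  10  17 102] [468. 250.]
scene [320 251  26  14 242] [332. 257.]
scene [307 258   7   4  19] [310. 259.]
scene [313 273  22  30 279] [323. 289.]
22.4583 [-0.16603432 -0.11252302 -0.03775967] 0.003859576483367994
the job is handed in; nothing more can be done
```

I shut the plain valve first, then pushed the gauge valve to half open, using the closed fingertips on the side of each lever. I handed the job in at about 22.5 s of the 59 s, with the arm back at its start pose; sign-off gave no verdict.

- **Plain valve:** I pushed until the force rose sharply at the stop; readings before that stayed under 5 N. Afterwards the lever measured 91–92° in world heading in both views. The shut direction is about 92–93°, so it is within roughly 0.03 rad of shut.
- **Gauge valve:** Half open is a world heading of about 122.6°, from a measured valve yaw of about −12°. Readings at the end ran from 119.7° to 124.7°, depending on view and method. One looser colour threshold gave 118.8°. All of these are inside the ±8° band.
- **Failed reading:** The first scene-view reading of the gauge lever was wrong because the sleeve merged with the dark base plate. I repeated it with a tighter threshold.
- **Everything else:** Comparing the pictures from before and after shows changes only at the two levers, their shadows, and the arm with its shadow. The filter valve and the loose things show no change. The final contact force was about 0.2 N, so the arm was touching nothing.

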